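# Back off the lens ring of an egg-candling lamp

### The job

The opal lens of the egg-candling lamp is due for cleaning, so loosen the knurled ring around it: with a fingertip resting lightly on its rim, roll the ring counter-clockwise (seen from above) until its yellow mark has come round to the orange pointer for the second time, and leave the mark lined up there. Only touch the ring: do not lift or shift the lens, leave everything else on the counter standing where it is, and finish with the hand clear.

Things in the scene. Friction and masses are not known exactly. Their poses are not given: they have to be found in the camera images.
- ring (a joint): angle of the knurled ring about its vertical axis, rad; grows as it turns counter-clockwise seen from above (loosening), does not wrap. The yellow mark is at the orange pointer at 0 (tight, end stop), 6.283 (first time round) and 12.566 (second time). It starts between 0.7 and 3.4, the mark already past the pointer. It turns stiffly (0.06 N m) and stays where it is left
- ring_center (a point): fixed to the lamp, on the ring's axis, 95 mm above the counter, level with the rib tops of the unpressed ring. Black ring, 104 mm outside, 72 mm inside diameter, 22 mm high, flat top 36 to 52 mm from the axis; 24 ribs 2 mm proud cross its top and run down its side. Lens top 12 mm lower. Pushed down, the ring sinks up to 5 mm on a spring (1.5 N to start, 9 N at the bottom) and still turns
- ring_mark (a point): yellow mark on the ring, a stripe with the two yellow ribs beside it, 15 mm wide in all, across its top and down its outer side; this point is on its top, 44.5 mm from the axis; turns with the ring
- pointer (a point): orange pointer stripe, 10 mm wide, 22 mm long, on the lamp's white top outside the ring, continued down its front face; this point is its middle, 67 mm from the axis
- lamp: egg-candling lamp fixed to the counter: white box 160 x 160 mm, top 65 mm above the counter; origin under its centre at counter height, z up, the pointer on its -x side
- lens: cream opal glass disc, 60 mm diameter, 8 mm thick, loose in the seat inside the ring; origin at the centre of its underside, z up
- lens_seat (a point): centre of the lens seat's floor, fixed to the lamp, 75 mm above the counter
- carton: grey egg carton with ten eggs, 105 x 300 mm, about 78 mm high to the egg tops, loose; origin under its centre, long side along its y
- tumbler: glass tumbler, 68 mm across, 100 mm high, loose; origin under its centre
- mug: blue mug, 80 mm across, 90 mm high, handle on its +y side, loose; origin under its centre
- soap: green soap bottle, 64 mm across, 170 mm high, loose; origin under its centre
- canister: white jar with a wooden cap, 96 mm across, 120 mm high, loose; origin under its centre
- brush: wooden egg brush, 180 mm long, lying along its x, loose; origin under its middle
Things that resemble listed ones, but are neither listed nor needed, are in the scene too. There is more than one size of the lens; the job needs the largest.

How it is judged:
By the outcome, as a careful person would: the job done as asked, in the order asked, and still so for the second after the job is handed in, with the robot touching nothing.
It also fails if it takes over 58 s, if anything falls off the work surface, if the arm or the gripper's body presses on something with over 40 N, if the wrist force passes 120 N, or if a joint passes its speed limit or range.

### The arm

A 6-joint arm with a two-finger parallel gripper is mounted at the origin on the work surface. World frame = base frame: x ahead of the robot, y to its left, z up, the work surface at z = 0. Lengths are in m, angles in degrees, forces in N, time in s.
With the tool pointing down it reaches from about 0.375 to 0.9 m from the base axis. Payload 3.1 kg.
Tool frame: the origin (TCP) lies at the very end of the fingers, on their centre line; the grasp point (between the pads) lies behind it (bot.grip_depth is the z of the grasp point in the tool frame, in m); z points along the fingers, y is the direction in which the jaws open and shut (so a half turn about z gives the same grasp; the last joint's range is limited). The gripper opens to 87 mm and grips with 3 to 60 N. Pads are 19 mm wide; open, the fingers measure 117 mm over their backs; the gripper's body (75 mm by 190 mm) begins 51 mm behind the grasp point.
Start: joints at [-83.852, 30.224, 82.088, -0, 67.689, -10.227], TCP at [0.176, -0.6, 0.223] pointing down, gripper open.
Joint ranges: [-176.69, 176.69], [-43.24, 126.21], [12.49, 139.97], [-82, 262], [0, 151.66], [-163.58, 163.58]. Speed limits (degrees/s): [159.86, 159.86, 180, 180, 180, 180].

### API

Orientations are given as a 3x3 rotation matrix whose columns are the frame's x, y, z axes.
In Python, from rig import bot, vision gives the robot as it stands. The module is installed in compiled form; this text tells all that it offers.
- The arm moves only by the shell command python3 -m jog 'ROWS'. ROWS is JSON, a list of rows, each a list of 3 entries, a list of its own where there are three numbers: the shift along the tool's x, y, z in mm, then the turn, a rotation vector about the tool's x, y, z in degrees, then the closure, from 0 (fully open) to 1 (shut). In form: [[[dx, dy, dz], [wx, wy, wz], fingers], ...]. A call has 1 to 12 rows; each row is the pose to reach, as a shift and turn from the pose commanded when the call began, along the tool's axes at that moment; what a row does not reach only later rows make up. A row lasts 1/12 s, in which the tool goes at most 41.7 mm and 7.16 degrees, less where a joint would pass 70% of its speed; a pose out of reach is approached as far as the arm can. A call with a gripper value outside its range is refused whole. The fingers move at their own pace and stop on an object; the grip force is fixed at half the most. Time passes only in rows, so rows that repeat a pose let the fingers close. It gives the time, the measured TCP pose, the force and the opening at its end, in the units of the state.
- bot.read_state(): the state, without advancing time (a new reading comes with each control period).
- vision.capture(name): name is "side" or "top" or "wrist"; returns the picture (420x560x3 uint8, red, green, blue); there is no depth.
- vision.camera_info(name): a dict with "intrinsics" (3x3 intrinsics, pixels), "dist" ([k1, k2, p1, p2, k3] as OpenCV has them; the pictures are not rectified), "camera_from_world" (4x4, takes a point from world to camera coordinates); the wrist camera has in their place "mount" (4x4, takes a point from camera to tool coordinates, whose origin is the TCP and whose axes are the flange's). Camera axes: x right, y up, looking along -z (the intrinsics and any distortion apply to the point x, -y, -z); pixel columns grow to the right and rows downward; lengths in m; the calibration is good to about 2 mm. A picture is of the moment at which its call begins: read the wrist's pose just before it. camera_info takes no time and is no camera call.
- bot.hand_in(): hands the job in, once; it reports no verdict.
The state is a dict: "time_s": time; "joint_positions": joint angles; "qvel": joint speeds; "tau": joint torques, N m; "position": TCP position; "tcp_rot": TCP orientation; "force": force on the tool from outside, world axes, zero at the start; "moment": the same for the moment, N m; "opening": opening from 0.0 (shut) to 1.0 (fully open).
Only numpy, scipy, OpenCV 4.12 (cv2) and the standard library are available. Lean on these libraries where they do the work, as an engineer would, in place of code of your own. Each camera call takes 0.05 s, during which the arm holds its last target. There are 200 camera calls.

## Working session

There is one attempt and no reset: what is moved stays moved. The work goes in short steps, Python scripts to look and compute and a shell command to move; the robot and the scene stay as the last step left them, time stands still between calls to the robot, and variables do not carry over. Pictures are saved under pics/ and viewed, about 8 in all and at most 12, crops included, and the job is handed in when it is done.

```bash
mkdir -p pics; python3 - <<'E'
from rig import bot, vision
import cv2, numpy as np
s=bot.read_state(); print(s['time_s'],s['position'],np.round(s['tcp_rot'],3),s['force'],s['opening'],bot.grip_depth)
for n in ('top','side'):
    cv2.imwrite(f'pics/{n}0.png',vision.capture(n)[:,:,::-1])
    i=vision.camera_info(n); print(n,np.round(i['intrinsics'],1),i['dist'],np.round(i['camera_from_world'],3))
print(vision.camera_info('wrist'))
E
```

```text
0.0 [ 0.1761519  -0.59892373  0.22160265] [[ 0.959  0.282 -0.   ]
 [ 0.282 -0.959  0.002]
 [ 0.    -0.002 -1.   ]] [-0.51930737  0.08944885  0.05908064] 0.9955597976709115 -0.0187
top [[393.3   0.  279. ]
 [  0.  393.3 212.5]
 [  0.    0.    1. ]] [-0.06784844  0.          0.          0.          0.        ] [[-0.019 -1.     0.012  0.044]
 [ 0.995 -0.017  0.094 -0.52 ]
 [-0.093  0.014  0.996 -0.928]
 [ 0.     0.     0.     1.   ]]
side [[446.4   0.  283. ]
 [  0.  446.4 221.3]
 [  0.    0.    1. ]] [-0.09875267  0.          0.          0.          0.        ] [[ 0.999 -0.054 -0.006 -0.509]
 [ 0.041  0.66   0.75  -0.117]
 [-0.037 -0.749  0.662 -1.033]
 [ 0.     0.     0.     1.   ]]
{'intrinsics': array([[320.05746809,   0.        , 282.70518028],
       [  0.        , 320.05746809, 212.42807902],
       [  0.        ,   0.        ,   1.        ]]), 'dist': array([0.01006196, 0.        , 0.        , 0.        , 0.        ]), 'mount': array([[ 5.75499015e-04,  9.61437652e-01,  2.75022380e-01,
         7.51655778e-02],
       [ 9.99999273e-01, -2.61888845e-04, -1.17702712e-03,
        -3.83019403e-04],
       [-1.05961290e-03,  2.75022857e-01, -9.61437104e-01,
        -1.62810030e-01],
       [ 0.00000000e+00,  0.00000000e+00,  0.00000000e+00,
         1.00000000e+00]])}
```

View pics/top0.png

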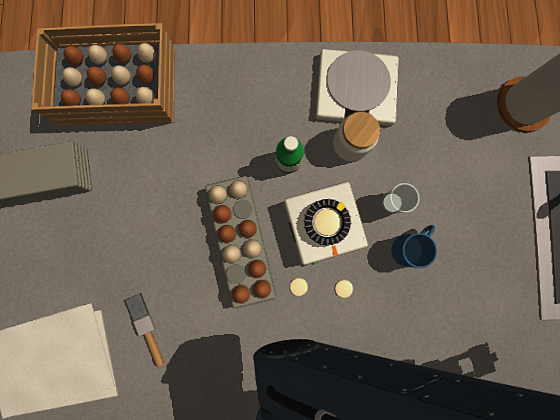

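View pics/side0.png

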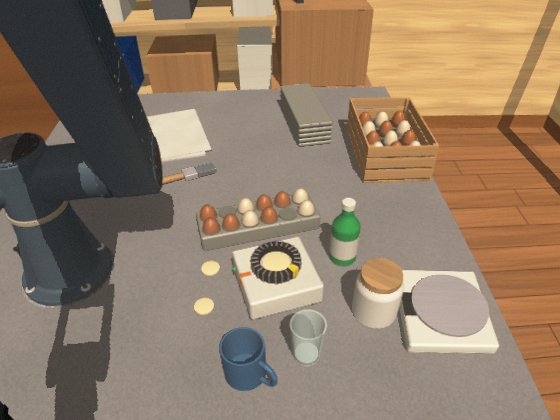

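The top view shows the lamp at (327,222), its ring mark at (341,206) and the pointer at (335,251). Two small spare lenses lie loose on the counter at (299,287) and (344,289), and the round plate on the scale is at (359,81). The ring around the large lens in the white lamp is the one I want. In the side view it is at (276,262), with the mark at (293,270) and the pointer at (243,274).

```bash
cat > h.py <<'E'
from rig import bot, vision
import cv2, numpy as np
def cam(n,st=None):
    i=vision.camera_info(n)
    if n=='wrist':
        T=np.eye(4);T[:3,:3]=st['tcp_rot'];T[:3,3]=st['position']
        M=np.linalg.inv(T@i['mount'])
    else: M=i['camera_from_world']
    return np.array(i['intrinsics']),np.array(i['dist']),np.array(M)
F=np.diag([1,-1,-1.])
def plane(c,px,z):
    K,d,M=c; u=cv2.undistortPoints(np.array(px,float).reshape(-1,1,2),K,d)[:,0]
    r=(F@np.c_[u,np.ones(len(u))].T).T@M[:3,:3]; o=-M[:3,:3].T@M[:3,3]
    return o+r*((z-o[2])/r[:,2])[:,None]
def proj(c,P):
    K,d,M=c; R=F@M[:3,:3]; t=F@M[:3,3]
    return cv2.projectPoints(np.array(P,float).reshape(-1,1,3),cv2.Rodrigues(R)[0],t,K,d)[0][:,0]
def blob(im,kind):
    h=cv2.cvtColor(im,cv2.COLOR_RGB2HSV)
    return {'y':cv2.inRange(h,(22,200,150),(32,255,255)),'o':cv2.inRange(h,(4,170,140),(14,255,255))}[kind]
E
python3 - <<'E'
from h import *
for n,r in (('top',(265,160,390,290)),('side',(220,220,340,320))):
    c=cam(n); im=cv2.imread(f'pics/{n}0.png')[:,:,::-1]; x0,y0,x1,y1=r
    sub=np.ascontiguousarray(im[y0:y1,x0:x1])
    for k in 'yo':
        m=blob(sub,k); nn,_,st,ce=cv2.connectedComponentsWithStats(m)
        for j in range(1,nn):
            if st[j,4]>5:
                p=ce[j]+[x0,y0]; print(n,k,p.round(1),st[j,4],plane(c,[p],.093 if k=='y' else .065).round(4))
    dark=(sub.max(2)<60).astype(np.uint8); 
    print(n,'ctr guess',plane(c,[(327,222) if n=='top' else (276,262)],.094).round(4))
    big=cv2.resize(sub[:,:,::-1],None,fx=3.2,fy=3.2,interpolation=cv2.INTER_CUBIC)[:400]
    cv2.imwrite(f'pics/{n}0c.png',big)
a=cv2.imread('pics/top0c.png');b=cv2.imread('pics/side0c.png');h=min(len(a),len(b))
cv2.imwrite('pics/c0.png',np.hstack([a[:h],b[:h]])); print(a.shape,b.shape)
c=cam('top')
for nm,p,z in (('soap',(291,143),.17),('canis',(361,130),.12),('tumbler',(404,196),.1),('mug',(415,248),.09)): print(nm,plane(c,[p],z).round(3))
E
```

```text
top y [340.3 206.3] 47 [[ 0.5255 -0.1032  0.093 ]]
top o [334.3 250.6] 41 [[ 0.426 -0.091  0.065]]
top o [266.2 287.5] 13 [[0.3451 0.0673 0.065 ]]
top ctr guess [[ 0.4904 -0.072   0.094 ]]
side o [245.1 273.8] 25 [[ 0.4253 -0.0904  0.065 ]]
side ctr guess [[ 0.491  -0.0877  0.094 ]]
(400, 400, 3) (320, 384, 3)
soap [[0.652 0.009 0.17 ]]
canis [[ 0.694 -0.151  0.12 ]]
tumbler [[ 0.546 -0.248  0.1  ]]
mug [[ 0.428 -0.271  0.09 ]]
```

View pics/c0.png

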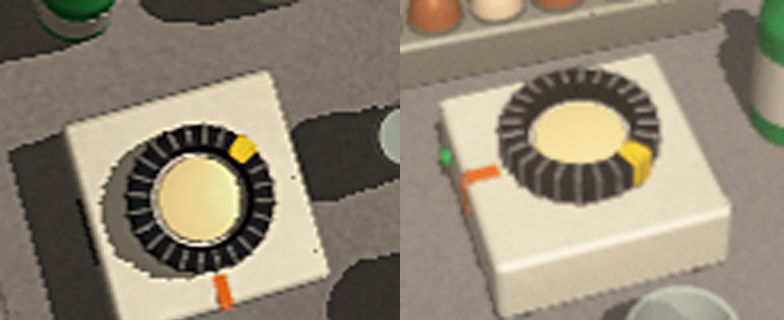

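The ring centre is about (0.490, -0.073), and the pointer measures 66.5 mm from it, against 67 mm expected. The mark is about 124° past the pointer, so roughly 596° remain. I'll move to hover above the near side of the rim with the fingers closed.

```bash
python3 -m jog '[[[404,-416,0],[0,0,0],1],[[404,-416,0],[0,0,0],1],[[404,-416,0],[0,0,0],1],[[404,-416,0],[0,0,0],1],[[404,-416,0],[0,0,0],1],[[404,-416,0],[0,0,0],1],[[404,-416,0],[0,0,0],1],[[404,-416,0],[0,0,0],1],[[404,-416,0],[0,0,0],1],[[404,-416,0],[0,0,0],1],[[404,-416,0],[0,0,0],1],[[404,-416,0],[0,0,0],1]]' && python3 -m jog '[[[62,-64,20],[0,0,0],1],[[62,-64,20],[0,0,0],1],[[62,-64,20],[0,0,0],1],[[62,-64,20],[0,0,0],1]]'
python3 - <<'E'
from h import *
s=bot.read_state(); print(s['time_s'],s['position'],s['tcp_rot'].round(4) if hasattr(s['tcp_rot'],'round') else s['tcp_rot'],s['force'])
E
```

```text
time_s: 1.1
position: [0.4096, -0.1552, 0.2225]
tcp_rot: [[0.96, 0.281, -0.0], [0.281, -0.96, 0.0], [-0.0, -0.0, -1.0]]
force: [1.3, -1.0, -1.0]
opening: 0.175
time_s: 1.43
position: [0.4507, -0.0758, 0.2017]
tcp_rot: [[0.958, 0.287, -0.002], [0.287, -0.958, 0.001], [-0.002, -0.002, -1.0]]
force: [-0.6, -0.7, 1.3]
opening: 0.011
1.4333 [ 0.4507226  -0.07576672  0.20174405] [[ 0.9579  0.2871 -0.0019]
 [ 0.2871 -0.9579  0.001 ]
 [-0.0016 -0.0015 -1.    ]] [-0.56678748 -0.6904556   1.2629402 ]
```

```bash
python3 - <<'E'
from h import *
s=bot.read_state(); c=cam('wrist',s); im=vision.capture('wrist'); cv2.imwrite('pics/w1.png',im[:,:,::-1])
o=np.array([.490,-.073]);v=im.copy()
t=np.linspace(0,2*np.pi,90)
for R,z in ((.052,.095),(.036,.095)):
    for p in proj(c,np.c_[o[0]+R*np.cos(t),o[1]+R*np.sin(t),0*t+z]): cv2.circle(v,tuple(int(x) for x in p),0,(0,255,0),-1)
for k,z in (('y',.095),('o',.065)):
    nn,_,st,ce=cv2.connectedComponentsWithStats(blob(im,k))
    for j in range(1,nn):
        if st[j,4]>30: P=plane(c,[ce[j]],z)[0]; d=P[:2]-o; print(k,ce[j].round(),st[j,4],P.round(4),np.hypot(*d).round(4),np.degrees(np.arctan2(d[1],d[0])).round(1))
cv2.imwrite('pics/w1v.png',v[:,:,::-1])
E
```

```text
o [290. 231.] 125 [ 0.4241 -0.0913  0.065 ] 0.0684 -164.5
```

View pics/w1v.png

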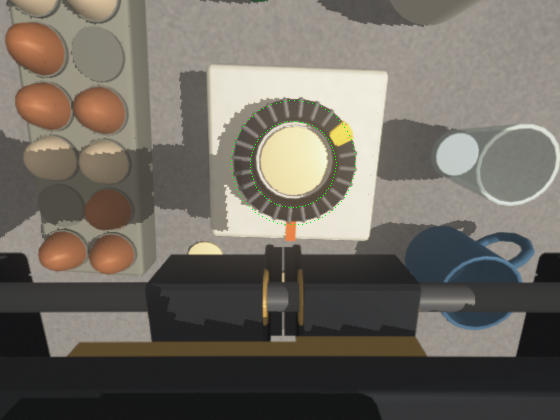

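The overlay at centre (0.490, -0.073) fits the ring. The mark is at (342,134), the pointer at (291,231), and the fingers are just below the pointer. Next I'll descend to just above the rib tops.

```bash
sed -i 's/(22,200,150),(32,255,255)/(21,170,110),(36,255,255)/' h.py; python3 -m jog '[[[-7,8,30],[0,0,0],1],[[-7,8,60],[0,0,0],1],[[-7,8,90],[0,0,0],1],[[-7,8,102],[0,0,0],1],[[-7,8,102],[0,0,0],1],[[-7,8,102],[0,0,0],1]]'
```

```text
time_s: 1.98
position: [0.4458, -0.0896, 0.1004]
tcp_rot: [[0.96, 0.28, -0.001], [0.28, -0.96, 0.0], [-0.001, -0.001, -1.0]]
force: [0.7, 0.2, -0.0]
opening: 0.008
```

```bash
python3 -m jog '[[[0,0,2],[0,0,0],1],[[0,0,4],[0,0,0],1],[[0,0,5],[0,0,0],1],[[0,0,5],[0,0,0],1]]'; python3 -c "
from h import *
s=bot.read_state();print(s['position'],s['force'])"
```

```text
time_s: 2.32
position: [0.4467, -0.0883, 0.0962]
tcp_rot: [[0.959, 0.282, 0.001], [0.282, -0.959, -0.001], [0.001, 0.001, -1.0]]
force: [-0.4, 0.1, 0.7]
opening: 0.008
[ 0.44667832 -0.08832691  0.09620014] [-0.44043403  0.11489222  0.65422585]
```

```bash
python3 -m jog '[[[0,-2,2],[0,0,0],1],[[0,-2,4],[0,0,0],1],[[0,-2,4],[0,0,0],1],[[0,-2,4],[0,0,0],1]]'; python3 -c "
from h import *
s=bot.read_state();print(s['position'],s['force'])"
```

```text
time_s: 2.65
position: [0.4464, -0.0864, 0.092]
tcp_rot: [[0.959, 0.282, 0.001], [0.282, -0.959, -0.001], [0.001, 0.001, -1.0]]
force: [0.7, -0.8, 6.1]
opening: 0.004
[ 0.44640379 -0.08639447  0.09198199] [ 0.65523984 -0.84899826  6.06690797]
```

```bash
python3 -m jog '[[[0.7,7.9,0],[0,0,0],1],[[2.7,15.6,0],[0,0,0],1],[[6.1,22.8,0],[0,0,0],1],[[10.6,29.2,0],[0,0,0],1],[[16.3,34.9,0],[0,0,0],1],[[22.8,39.4,0],[0,0,0],1],[[22.8,39.4,0],[0,0,0],1]]'
cat > look.py <<'E'
from h import *
import sys
s=bot.read_state(); print(s['time_s'],np.round(s['position'],4),np.round(s['force'],1))
o=np.array([.490,-.073]); d=np.array(s['position'])[:2]-o; print('tip R',np.hypot(*d).round(4),'ang rel pointer',(np.degrees(np.arctan2(d[1],d[0]))-196)%360)
for n in sys.argv[2:]:
    c=cam(n,bot.read_state()); im=vision.capture(n); cv2.imwrite(f'pics/{n}{sys.argv[1]}.png',im[:,:,::-1])
    for k,z in (('y',.094),('o',.065)):
        nn,_,st,ce=cv2.connectedComponentsWithStats(blob(im,k))
        for j in range(1,nn):
            if st[j,4]<8: continue
            P=plane(c,[ce[j]],z)[0]; d=P[:2]-o
            if np.hypot(*d)<.085: print(n,k,ce[j].round(),st[j,4],'R',np.hypot(*d).round(4),'rel ptr',(np.degrees(np.arctan2(d[1],d[0]))-196).round(1)%360)
E
python3 look.py 2 wrist top side
```

```text
time_s: 3.23
position: [0.4799, -0.1178, 0.092]
tcp_rot: [[0.959, 0.282, 0.001], [0.282, -0.959, -0.0], [0.001, 0.001, -1.0]]
force: [-0.3, 1.2, 4.9]
opening: 0.002
3.2333 [ 0.4799 -0.1178  0.092 ] [-0.3  1.2  4.9]
tip R 0.0459 ang rel pointer 61.27233348141698
top y [322. 202.] 52 R 0.0462 rel ptr 176.6
side y [296. 252.] 14 R 0.0462 rel ptr 177.9
side o [245. 274.] 25 R 0.067 rel ptr 359.0
```

```bash
python3 -m jog '[[[7.2,3.4,0],[0,0,0],1],[[14.9,5.4,0],[0,0,0],1],[[22.8,6.1,0],[0,0,0],1],[[30.7,5.4,0],[0,0,0],1],[[38.3,3.4,0],[0,0,0],1],[[45.5,0,0],[0,0,0],1],[[52,-4.5,0],[0,0,0],1],[[57.6,-10.2,0],[0,0,0],1],[[62.2,-16.7,0],[0,0,0],1],[[65.5,-23.8,0],[0,0,0],1],[[67.6,-31.5,0],[0,0,0],1],[[68.3,-39.4,0],[0,0,0],1]]'; python3 look.py 3 wrist top side
```

```text
time_s: 4.38
position: [0.5351, -0.0609, 0.0924]
tcp_rot: [[0.959, 0.283, 0.004], [0.283, -0.959, -0.002], [0.003, 0.003, -1.0]]
force: [1.0, -0.8, 5.5]
opening: 0.006
4.3833 [ 0.5351 -0.0609  0.0924] [ 1.  -0.8  5.5]
tip R 0.0467 ang rel pointer 178.99375259530905
side y [263. 247.] 40 R 0.0403 rel ptr 291.9
side o [245. 274.] 25 R 0.067 rel ptr 359.0
```

```bash
python3 -m jog '[[[-0.8,-7.9,0],[0,0,0],1],[[-3,-15.6,0],[0,0,0],1],[[-6.6,-22.8,0],[0,0,0],1],[[-11.3,-29.2,0],[0,0,0],1],[[-17,-34.9,0],[0,0,0],1],[[-23.5,-39.4,0],[0,0,0],1],[[-30.5,-42.8,0],[0,0,0],1],[[-38.3,-44.8,0],[0,0,0],1],[[-46.2,-45.5,0],[0,0,0],1],[[-54,-44.8,0],[0,0,0],1],[[-61.7,-42.8,0],[0,0,0],1],[[-69,-39.4,0],[0,0,0],1]]'; python3 look.py 4 wrist top side
```

```text
time_s: 5.53
position: [0.4566, -0.0419, 0.0921]
tcp_rot: [[0.959, 0.282, 0.003], [0.282, -0.959, -0.001], [0.003, 0.001, -1.0]]
force: [2.9, -0.8, 4.9]
opening: 0.008
5.5333 [ 0.4566 -0.0419  0.0921] [ 2.9 -0.8  4.9]
tip R 0.0457 ang rel pointer 301.05979420276606
wrist y [413. 271.] 60 R 0.0426 rel ptr 49.39999999999998
side y [263. 275.] 94 R 0.0552 rel ptr 46.10000000000002
side o [245. 274.] 27 R 0.0666 rel ptr 359.2
```

```bash
python3 -m jog '[[[-6.5,4.5,0],[0,0,0],1],[[-12.1,10.2,0],[0,0,0],1],[[-16.7,16.7,0],[0,0,0],1],[[-20,23.8,0],[0,0,0],1],[[-22.1,31.5,0],[0,0,0],1],[[-22.8,39.4,0],[0,0,0],1],[[-22.1,47.3,0],[0,0,0],1],[[-20,55,0],[0,0,0],1],[[-16.7,62.2,0],[0,0,0],1],[[-12.1,68.6,0],[0,0,0],1],[[-6.5,74.3,0],[0,0,0],1],[[0,78.8,0],[0,0,0],1]]'; python3 look.py 5 wrist top side
```

```text
time_s: 6.68
position: [0.4755, -0.1167, 0.0914]
tcp_rot: [[0.959, 0.283, -0.005], [0.283, -0.959, 0.002], [-0.005, -0.003, -1.0]]
force: [-2.8, -1.4, 6.8]
opening: 0.004
6.6833 [ 0.4755 -0.1167  0.0914] [-2.8 -1.4  6.8]
tip R 0.0461 ang rel pointer 55.66140029711306
top y [332. 202.] 53 R 0.0464 rel ptr 149.0
side o [245. 274.] 23 R 0.0678 rel ptr 359.1
```

```bash
python3 -m jog '[[[7.2,3.4,0],[0,0,0],1],[[14.9,5.4,0],[0,0,0],1],[[22.8,6.1,0],[0,0,0],1],[[30.7,5.4,0],[0,0,0],1],[[38.3,3.4,0],[0,0,0],1],[[45.5,0,0],[0,0,0],1],[[52,-4.5,0],[0,0,0],1],[[57.6,-10.2,0],[0,0,0],1],[[62.2,-16.7,0],[0,0,0],1],[[65.5,-23.8,0],[0,0,0],1],[[67.6,-31.5,0],[0,0,0],1],[[68.3,-39.4,0],[0,0,0],1]]'; python3 look.py 6 wrist top side
```

```text
time_s: 7.83
position: [0.5325, -0.0603, 0.0919]
tcp_rot: [[0.959, 0.283, 0.0], [0.283, -0.959, -0.001], [0.0, 0.001, -1.0]]
force: [0.5, -1.3, 6.2]
opening: 0.008
7.8333 [ 0.5325 -0.0603  0.0919] [ 0.5 -1.3  6.2]
tip R 0.0443 ang rel pointer 180.69353884261358
side y [271. 244.] 36 R 0.0399 rel ptr 264.2
side o [245. 274.] 25 R 0.067 rel ptr 359.0
```

```bash
python3 -m jog '[[[-0.7,-7.9,0],[0,0,0],1],[[-2.7,-15.6,0],[0,0,0],1],[[-6.1,-22.8,0],[0,0,0],1],[[-10.6,-29.2,0],[0,0,0],1],[[-16.3,-34.9,0],[0,0,0],1],[[-22.8,-39.4,0],[0,0,0],1],[[-29.9,-42.8,0],[0,0,0],1],[[-29.9,-42.8,0],[0,0,0],1]]'; python3 look.py 7 wrist top side
```

```text
time_s: 8.65
position: [0.4903, -0.0275, 0.0919]
tcp_rot: [[0.959, 0.283, -0.001], [0.283, -0.959, -0.0], [-0.001, 0.0, -1.0]]
force: [-0.8, -1.5, 6.1]
opening: 0.006
8.65 [ 0.4903 -0.0275  0.0919] [-0.8 -1.5  6.1]
tip R 0.0455 ang rel pointer 253.61947063543118
top y [323. 238.] 13 R 0.0366 rel ptr 327.3
side y [255. 255.] 44 R 0.0426 rel ptr 332.2
side o [245. 274.] 25 R 0.067 rel ptr 359.0
```

```bash
python3 -m jog '[[[0,0,-30],[0,0,0],1],[[0,0,-65],[0,0,0],1],[[-20,10,-100],[0,0,0],1],[[-60,43,-105],[0,0,0],1],[[-60,43,-105],[0,0,0],1],[[-60,43,-105],[0,0,0],1],[[-60,43,-105],[0,0,0],1]]'; python3 look.py 8 wrist top side; python3 -c "
import cv2;a=cv2.imread('pics/wrist8.png')[50:260,180:400];cv2.imwrite('pics/w8c.png',cv2.resize(a,None,fx=2.5,fy=2.5,interpolation=2))"
```

```text
time_s: 9.38
position: [0.445, -0.0855, 0.1958]
tcp_rot: [[0.96, 0.28, -0.002], [0.28, -0.96, 0.002], [-0.002, -0.002, -1.0]]
force: [-0.5, -0.5, -0.1]
opening: 0.004
9.3833 [ 0.445  -0.0855  0.1958] [-0.5 -0.5 -0.1]
tip R 0.0467 ang rel pointer 359.53565091605765
wrist o [283. 224.] 141 R 0.0676 rel ptr 359.5
side y [255. 254.] 45 R 0.0434 rel ptr 329.4
side o [245. 274.] 26 R 0.0666 rel ptr 359.1
```

View pics/w8c.png

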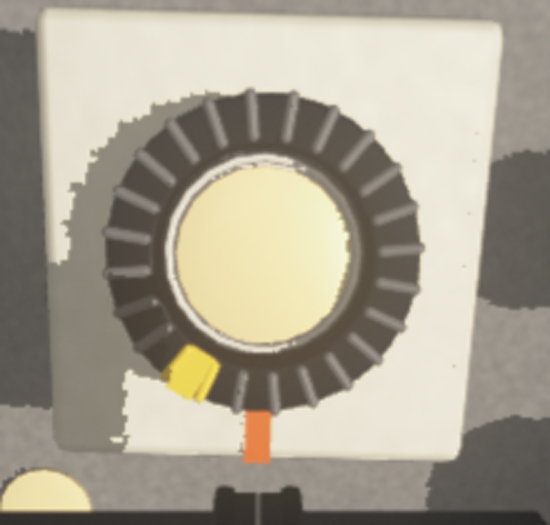

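The crop shows the yellow mark at (193,371), just short of the orange pointer at (257,437). The lens is seated.

```bash
python3 - <<'E'
from h import *
im=cv2.imread('pics/wrist8.png'); h=cv2.cvtColor(im,cv2.COLOR_BGR2HSV); print(h[198,257],h[195,262],h[150,283])
s=bot.read_state();c=cam('wrist',s);o=np.array([.49,-.073])
m=cv2.inRange(h,(20,140,120),(36,255,255)); nn,_,st,ce=cv2.connectedComponentsWithStats(m)
pts=[(ce[j],.094) for j in range(1,nn) if st[j,4]>20]+[((257.2,198.4),.095)]
for p,z in pts:
    d=plane(c,[p],z)[0][:2]-o; print(np.round(p),np.hypot(*d).round(4),(np.degrees(np.arctan2(d[1],d[0]))-195.7)%360)
E
```

```text
[ 26 158 237] [ 26 158 237] [ 24  62 242]
[257. 199.] 0.0412 326.21859971690714
[257. 198.] 0.0406 326.6357036681559
```

```bash
sed -i 's/(21,170,110)/(20,140,120)/' h.py; python3 -m jog '[[[24,39,0],[0,0,0],1],[[24,39,35],[0,0,0],1],[[24,39,70],[0,0,0],1],[[24,39,96],[0,0,0],1],[[24,39,100],[0,0,0],1],[[24,39,104],[0,0,0],1],[[24,39,104],[0,0,0],1],[[27.3,41,104],[0,0,0],1],[[30.9,42.8,104],[0,0,0],1],[[34.7,44,104],[0,0,0],1],[[38.6,44.8,104],[0,0,0],1],[[42,45.3,104],[0,0,0],1]]'; python3 look.py 9 wrist top side
python3 - <<'E'
from h import *
T=np.eye(4); o=np.array([.49,-.073])
s={'position':[.445,-.0855,.1958],'tcp_rot':[[.959,.282,-.001],[.282,-.959,.001],[-.001,-.001,-1]]}
c=cam('wrist',s); f=lambda p,z:plane(c,[p],z)[0][:2]
ctr=f((285.2,150.4),.094);m=f((257,199),.094);p=f((283,224),.065)
a=lambda v:np.degrees(np.arctan2(v[1],v[0]))
print(ctr,np.hypot(*(m-ctr)),np.hypot(*(p-ctr)),(a(m-ctr)-a(p-ctr)))
E
```

```text
time_s: 10.53
position: [0.5004, -0.1181, 0.0933]
tcp_rot: [[0.959, 0.282, 0.002], [0.282, -0.959, -0.001], [0.001, 0.001, -1.0]]
force: [-2.2, -0.5, 4.3]
opening: 0.007
10.5333 [ 0.5004 -0.1181  0.0933] [-2.2 -0.5  4.3]
tip R 0.0463 ang rel pointer 86.9909063014619
top y [329. 243.] 13 R 0.0467 rel ptr 347.0
side y [254. 262.] 62 R 0.0464 rel ptr 359.1
side o [245. 274.] 25 R 0.067 rel ptr 359.0
[ 0.49574793 -0.07262133] 0.04720117532424131 0.07255119174500424 330.9751728919398
```

```bash
python3 -m jog '[[[0,0,-35],[0,0,0],1],[[0,0,-75],[0,0,0],1],[[-20,-20,-105],[0,0,0],1],[[-62,-45,-104],[0,0,0],1],[[-62,-45,-104],[0,0,0],1],[[-62,-45,-104],[0,0,0],1],[[-62,-45,-104],[0,0,0],1]]'; python3 look.py 10 wrist top side; python3 -c "
import cv2;a=cv2.imread('pics/wrist10.png')[30:240,180:400];cv2.imwrite('pics/w10c.png',cv2.resize(a,None,fx=2.5,fy=2.5,interpolation=2))"
```

```text
time_s: 11.27
position: [0.4275, -0.0922, 0.1965]
tcp_rot: [[0.96, 0.281, 0.001], [0.281, -0.96, -0.0], [0.001, 0.001, -1.0]]
force: [0.6, -0.2, -0.1]
opening: 0.005
11.2667 [ 0.4275 -0.0922  0.1965] [ 0.6 -0.2 -0.1]
tip R 0.0654 ang rel pointer 1.089489166453177
wrist y [274. 185.] 339 R 0.0424 rel ptr 352.0
wrist o [280. 212.] 26 R 0.074 rel ptr 359.4
side y [254. 261.] 66 R 0.0458 rel ptr 355.7
side o [245. 274.] 26 R 0.0666 rel ptr 359.1
```

View pics/w10c.png

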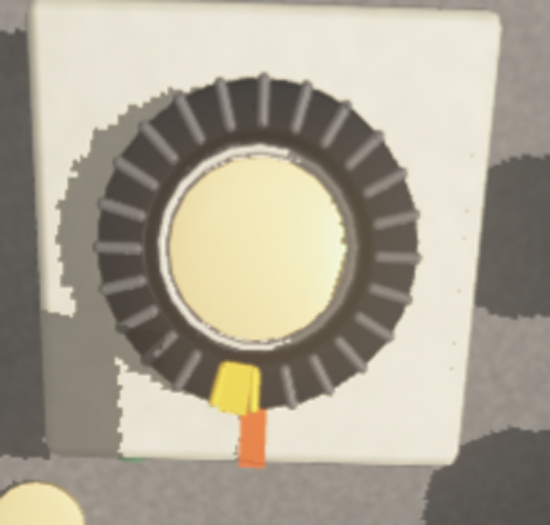

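The mark is about 7° short of the pointer; in the crop the mark is at (236,388) and the pointer at (252,440). One more small stroke should close that.

```bash
python3 -m jog '[[[44,38.7,0],[0,0,0],1],[[44,38.7,35],[0,0,0],1],[[44,38.7,70],[0,0,0],1],[[44,38.7,96],[0,0,0],1],[[44,38.7,100],[0,0,0],1],[[44,38.7,104],[0,0,0],1],[[44,38.7,104],[0,0,0],1],[[45.7,39.7,104],[0,0,0],1],[[47.5,40.6,104],[0,0,0],1],[[49.2,41.5,104],[0,0,0],1],[[49.2,41.5,104],[0,0,0],1]]'; python3 -m jog '[[[0,0,-35],[0,0,0],1],[[0,0,-75],[0,0,0],1],[[-20,-20,-105],[0,0,0],1],[[-49,-41,-104],[0,0,0],1],[[-49,-41,-104],[0,0,0],1],[[-49,-41,-104],[0,0,0],1],[[-49,-41,-104],[0,0,0],1]]'; python3 look.py 11 wrist top side; python3 -c "
import cv2;a=cv2.imread('pics/wrist11.png')[30:240,180:400];cv2.imwrite('pics/w11c.png',cv2.resize(a,None,fx=2.5,fy=2.5,interpolation=2))"
```

```text
time_s: 12.33
position: [0.4873, -0.1185, 0.0935]
tcp_rot: [[0.959, 0.282, 0.002], [0.282, -0.959, -0.001], [0.002, 0.002, -1.0]]
force: [-0.6, -0.2, 3.7]
opening: 0.01
time_s: 12.92
position: [0.4283, -0.0927, 0.1969]
tcp_rot: [[0.959, 0.282, 0.002], [0.282, -0.959, -0.001], [0.002, 0.001, -1.0]]
force: [0.8, 0.1, -0.2]
opening: 0.011
12.9167 [ 0.4283 -0.0927  0.1969] [ 0.8  0.1 -0.2]
tip R 0.0648 ang rel pointer 1.7135283746878827
wrist y [279. 186.] 333 R 0.0426 rel ptr 358.6
wrist o [279. 212.] 27 R 0.0733 rel ptr 359.0
side y [254. 263.] 70 R 0.0466 rel ptr 3.0
side o [245. 274.] 26 R 0.0666 rel ptr 359.1
```

View pics/w11c.png

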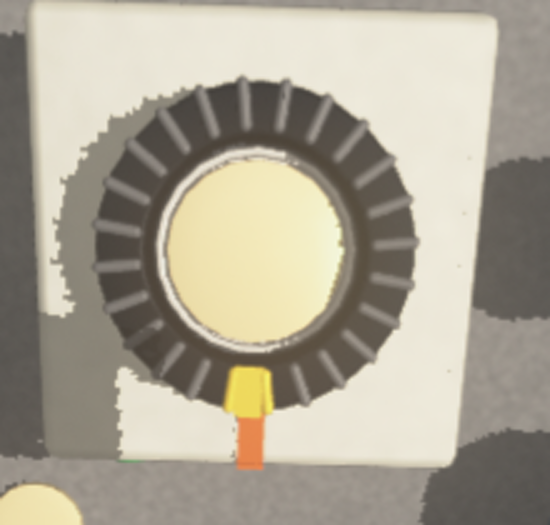

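The mark at (249,391) now sits on the pointer line at (250,443), and the lens is still seated. I'll move the hand further clear and check the rest of the scene.

```bash
python3 -m jog '[[[0,0,-30],[0,0,0],1],[[-60,150,-50],[0,0,0],1],[[-100,250,-50],[0,0,0],1],[[-100,250,-50],[0,0,0],1],[[-100,250,-50],[0,0,0],1],[[-100,250,-50],[0,0,0],1],[[-100,250,-50],[0,0,0],1],[[-100,250,-50],[0,0,0],1],[[-100,250,-50],[0,0,0],1],[[-100,250,-50],[0,0,0],1]]'; python3 look.py 12 top side
```

```text
time_s: 13.9
position: [0.402, -0.362, 0.2457]
tcp_rot: [[0.96, 0.279, -0.0], [0.279, -0.96, 0.001], [0.0, -0.001, -1.0]]
force: [0.1, 0.3, 0.4]
opening: 0.005
13.9 [ 0.402  -0.362   0.2457] [0.1 0.3 0.4]
tip R 0.3021 ang rel pointer 57.061136566649
top y [333. 241.] 53 R 0.0433 rel ptr 358.9
top o [334. 251.] 41 R 0.067 rel ptr 359.7
side y [254. 263.] 71 R 0.0465 rel ptr 3.1000000000000227
side o [245. 274.] 25 R 0.067 rel ptr 359.0
```

View pics/top12.png

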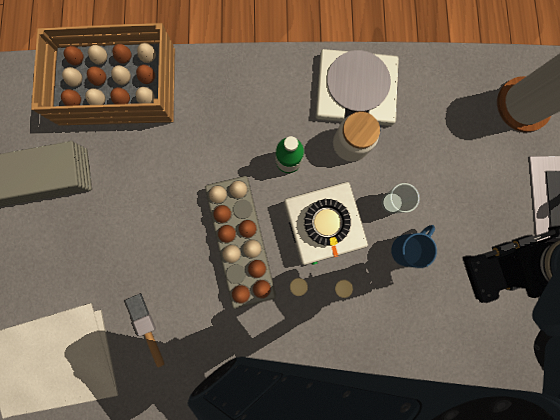

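The top view shows the mark at (333,241) in line with the pointer at (334,251). Everything else is where it was, and the hand is clear.

```bash
python3 -c "
from rig import bot
print(bot.hand_in())"
```

```text
the job is handed in; nothing more can be done
None
```

I loosened the ring counter-clockwise until its yellow mark came round to the orange pointer for the second time. I left the mark lined up there and handed the job in at about 14 s of the 58 s allowed.

- **Turn:** The mark started about 124° past the pointer. I rolled the ring about 596° with the closed fingertip pressing on the rim at about 4–7 N. I checked the angle after each stroke to keep count, then made two short finishing strokes.
- **Alignment:** The unobstructed top view put the mark at 358.9° and the pointer at 359.7°. The wrist view agreed (358.6° and 359.0°).
- **Disagreement:** The side camera read the mark at about +3°. Its yellow patch also takes in the ring's outer side, so I trusted the other two views.
- **Rest of the scene:** The last top view showed the lens still seated and nothing else on the counter moved. The hand was about 0.3 m away from the ring.

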